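# Pull the short-shot tube from the moulding rack

## Robot

A 6-joint arm with a two-finger parallel gripper is mounted at the origin on the work surface. World frame = base frame: x ahead of the robot, y to its left, z up, the work surface at z = 0. Lengths are in m, angles in rad, forces in N, time in s.
With the tool pointing down it reaches from about 0.3 to 0.95 m from the base axis. Payload 3.1 kg.
Tool frame: the origin (TCP) lies at the very end of the fingers, on their centre line; the grasp point (between the pads) lies bot.grasp_offset behind it (bot.grasp_offset is the distance from the TCP to the grasp point, in m); z points along the fingers, y is the line along which they close (so a half turn about z gives the same grasp; the last joint's range is limited). The gripper opens to 85 mm and grips with 20 to 120 N. Pads are 22 mm wide; open, the fingers measure 114 mm over their backs; the gripper's body (76 mm by 85 mm) begins 54 mm behind the grasp point. The pads swing forward as they close: fully open they stand 13 mm farther back than shut.
Start: joints at [-1.318, 0.308, 1.634, -0, 1.2, -0.07], TCP at [0.198, -0.593, 0.231] pointing down, gripper open.
Joint ranges: [-3.06, 3.06], [-0.79, 1.96], [0.05, 2.63], [-1.19, 4.34], [0.05, 2.64], [-2.94, 2.94]. Speed limits (rad/s): [2.79, 2.79, 3.14, 3.14, 3.14, 3.14].

## Interface

Orientations are given as a unit quaternion [w, x, y, z].
In Python, from station import bot, camera, camera_params, job, boxes_of, regions_of, mark_of gives the robot as it stands. The module is installed in compiled form; this text tells all that it offers.
- The arm moves only by the tool move_arm, never from a script. Its argument "targets" is a list of rows, each a list of 3 entries, a list of its own where there are three numbers: the closure in counts, from 0 (fully open) to 255 (shut), then the shift along the tool's x, y, z each as a share of 50 mm, from -1 to 1, then the turn, a rotation vector about the tool's x, y, z each as a share of 0.1 rad, from -1 to 1. A call has exactly 5 rows; each row shifts and turns the commanded pose from where the row before left it, along the tool's axes as they then stand; what a row does not reach is not made up. A row lasts 1/8 s, in which the tool goes at most 62.5 mm and 10.7 degrees, less where a joint would pass 70% of its speed; a pose out of reach is approached as far as the arm can. A call with a number of a shift or a turn outside -1 to 1 is refused whole. A call with a gripper value outside its range is refused whole. The fingers move at their own pace and stop on an object; "grip_force" is the grip in N (left out, the last holds). Time passes only in rows, so rows that do not move let the fingers close, or fill a call up. It gives the time, the measured TCP pose, the force, the opening and the grip force at its end, in the units of the state.
- bot.observe(): the state, without advancing time (a new reading comes with each control period).
- camera(name): name is "scene" or "side" or "wrist"; returns the picture (400x640x3 uint8, red, green, blue); there is no depth.
- camera_params(name): a dict with "fx", "fy", "cx", "cy" (pixels), "rvec" (rotation vector, rad) and "tvec" (3), from world to camera coordinates, as OpenCV has them. Camera axes: x right, y down, z forward; pixel columns grow to the right and rows downward; lengths in m; the calibration is good to about 2 mm. A picture is of the moment at which its call begins: read the wrist's pose just before it. camera_params takes no time and is no camera call; for the wrist camera it gives the pose at the moment of the call.
- job.finish_job(): hands the job in; it is judged then, once.
Trained networks look in the newest picture that a camera, given by its name, has taken for a name from the list of things; names that differ only in an ending like _2 or _b are one class to them, and where a whole thing is asked for, a point or a joint stands for the part that bears it (a point fixed in the world has none). Each returns a list of dicts, best first, with "confidence" (0 to 1); they miss things now and then, are a little off and sometimes report something else, mostly with a low value. They report only what shows in the picture. A call takes as long as a camera call.
- boxes_of(camera, target): "pixel" ([row, column] in pixels, amid what is visible of it).
- regions_of(camera, target): "region" (400x640 bool, what is visible of it) and "pixel" ([row, column] in pixels, amid what is visible of it).
- mark_of(camera, target): "pixel" ([row, column] in pixels: a listed point, or the origin of a listed thing).
The state is a dict: "clock": time; "joint_positions": joint angles; "qvel": joint speeds; "effort": joint torques, N m; "tcp_pos": TCP position; "eef_rot": TCP orientation; "contact_force": force on the tool from outside, world axes, zero at the start; "wrist_torque": the same for the moment, N m; "gripper_width": finger opening in m; "grasp_force": force on a finger pad.
Only numpy, scipy, OpenCV 4.12 (cv2) and the standard library are available. Lean on these libraries where they do the work, as an engineer would, in place of code of your own. Each camera call takes 0.05 s, during which the arm holds its last target. There are 200 camera calls.

## Task

One of the moulded tubes in the rack is a short shot: it is lower than the others and has no collar. Lift it out through the gap beside it, leaving all the good tubes standing in their pockets, and set it down upright (do not drop it) on the round metal inspection plate, with its whole foot on the plate; then let go.

Things in the scene. Friction and masses are not known exactly. Their poses are not given: they have to be found in the camera images.
- short_mid (a point): Centre (half-way up) of the short tube: a plain upright white plastic cylinder, 30 mm in diameter, 84 mm tall, flat foot, no collar, about 40 g; z is its axis, up. It stands in the middle pocket of one of the four rack strips (which one varies), top 96 mm above the work surface. The front and back pockets of that strip are empty; the middle pockets of the other strips hold tubes.
- rack: Grey fixed rack, 176 (x) by 204 mm (y); origin at the centre of its underside, on the work surface, z up. Four strips run along its x, at y = -72, -24, 24, 72 mm; each has three square pockets, 34 mm wide and 24 mm deep, at x = -50, 0, 50 mm. Pocket floors are 12 mm, rims 36 mm above the work surface: the lowest 24 mm of a tube is inside its pocket, with 2 mm play all round.
- plate_top (a point): Centre of the upper face of the round bare-metal inspection plate, a fixed disc 120 mm in diameter and 10 mm thick lying flat on the work surface; z up. It is empty.
- good0_mid (a point): Centre (half-way up, 51 mm above its foot) of a well-formed tube: like the short one but 102 mm tall, with a wider collar (36 to 39 mm diameter) over its top 18 mm, about 50 g; stands upright in a rack pocket, its top 114 mm above the work surface.
- good1_mid (a point): Centre of another well-formed tube, same as good0.
- good2_mid (a point): Centre of another well-formed tube, same as good0.
- good3_mid (a point): Centre of another well-formed tube, same as good0.
- good4_mid (a point): Centre of another well-formed tube, same as good0.
- good5_mid (a point): Centre of another well-formed tube, same as good0.
- good6_mid (a point): Centre of another well-formed tube, same as good0.
- good7_mid (a point): Centre of another well-formed tube, same as good0.

How it is judged:
On the way, in this order (a step that is already met when the one before it is completed fails the run):
1. the short tube is lifted clear out of its pocket (height (world z) of short_mid above 0.09 m), for 0.1 s.
2. the short tube stands upright with its whole foot on the plate while the fingers still hold it (set down, not dropped) (horizontal distance between short_mid and plate_top below 0.045 m and z of short_mid in the frame of plate_top between 0.038 and 0.047 m and angle between short_mid's own z axis and vertical below 0.12 rad and contact force between the fingers and short above 0.3 N), for 0.1 s.
At the end, for the whole second after the job is handed in: The short tube stands upright (within 0.12 rad) and at rest on the inspection plate, its axis within 45 mm of the plate's centre; every good tube stands in its own pocket, its centre within 15 mm of where it started and within 0.2 rad of vertical (horizontal distance between short_mid and plate_top below 0.045 m and z of short_mid in the frame of plate_top between 0.038 and 0.047 m and angle between short_mid's own z axis and vertical below 0.12 rad and linear speed of short below 0.02 m/s and distance of each of good0_mid, good1_mid, good2_mid, good3_mid, good4_mid, good5_mid, good6_mid, good7_mid from where it was at the start of the episode below 0.015 m and angle between each of good0_mid, good1_mid, good2_mid, good3_mid, good4_mid, good5_mid, good6_mid, good7_mid's own z axis and vertical below 0.2 rad); the robot touches nothing.
It fails at once if a good tube is pulled out of or knocked from its pocket (its centre moves more than 25 mm) (distance of any of good0_mid, good1_mid, good2_mid, good3_mid, good4_mid, good5_mid, good6_mid, good7_mid from where it was at the start of the episode above 0.025 m).
It also fails if it takes over 42 s, if anything falls off the work surface, if the arm or the gripper's body presses on something with over 40 N, if the wrist force passes 120 N, or if a joint passes its speed limit or range.

## Working session

There is one attempt and no reset: what is moved stays moved. The work goes in short steps, Python scripts to look and compute and a tool call to move; the robot and the scene stay as the last step left them, time stands still between calls to the robot, and variables do not carry over. Pictures are saved under pics/ and viewed, at most 10 in all, crops included, and the job is handed in when it is done.

Besides the shell and the picture viewer there is one more tool, called after ">>>" by a JSON object that holds its "api" and its "payload", one argument or row to a line. move_arm: Moves the arm, as the interface text tells. Shift numbers are shares of 50 mm and turn numbers shares of 0.1 rad, none past 1 either way. Its arguments: {"type":"object","properties":{"targets":{"type":"array","items":{"type":"array"}},"grip_force":{"type":"number"}},"required":["targets"]}

```bash
mkdir -p pics; cat > h.py <<'E'
import numpy as np, cv2
from station import *
from scipy.spatial.transform import Rotation as R
def P(n):
    p=camera_params(n);K=np.array([[p['fx'],0,p['cx']],[0,p['fy'],p['cy']],[0,0,1.]])
    return K,np.array(p['rvec'],float),np.array(p['tvec'],float)
def unproj(par,px,z):
    K,r,t=par;Rm=cv2.Rodrigues(r)[0];c=-Rm.T@t
    d=Rm.T@np.linalg.solve(K,[px[1],px[0],1.]);return c+d*(z-c[2])/d[2]
def proj(par,X):
    K,r,t=par;return cv2.projectPoints(np.array(X,float).reshape(-1,3),r,t,K,None)[0][:,0]
def save(n,f): 
    im=camera(n);cv2.imwrite('pics/'+f,im[:,:,::-1]);return im
E
python3 - <<'E'
from h import *
print(bot.grasp_offset,bot.observe())
for n in ['scene','side','wrist']:
    save(n,n+'0.png');p=P(n);Rm=cv2.Rodrigues(p[1])[0];print(n,'cam',-Rm.T@p[2],'fwd',Rm[2])
    for t,z in [('short_mid',.054),('plate_top',.01),('rack',0),('good0_mid',.063)]:
        for m in mark_of(n,t)[:9]: print(t,m['pixel'],round(m['confidence'],2),unproj(p,m['pixel'],z).round(3))
a,b=[cv2.imread(f'pics/{n}0.png') for n in('scene','side')]
cv2.imwrite('pics/both.png',cv2.resize(np.vstack([a,b]),(480,600)))
E
```

```text
0.0187 {'clock': 0.0, 'joint_positions': array([-1.31771101e+00,  3.09030494e-01,  1.63519999e+00, -1.44060848e-05,
        1.19968340e+00, -6.96820528e-02]), 'qvel': array([-0.00168973,  0.0013768 ,  0.00122822, -0.00179911,  0.00029704,
       -0.00101794]), 'effort': array([-1.47627830e-03, -4.15253377e+01, -2.76667500e+01, -2.88839565e-04,
        1.01260628e-02, -2.58854293e-06]), 'tcp_pos': array([ 0.19801866, -0.59193115,  0.2300248 ]), 'eef_rot': array([-1.15512436e-03,  9.87004806e-01,  1.60686543e-01, -1.12962675e-04]), 'contact_force': array([-0.58221629, -0.32167136, -0.19703517]), 'wrist_torque': array([0.01198785, 0.02313321, 0.03139365]), 'grasp_force': 0.0, 'gripper_width': 0.08515730784105728}
scene cam [ 1.01155205 -0.25084332  0.79482474] fwd [-0.49573595  0.24472745 -0.83327927]
short_mid [183.0, 413.8] 0.82 [0.605 0.202 0.054]
plate_top [235.0, 254.2] 0.85 [ 0.554 -0.195  0.01 ]
rack [165.1, 372.3] 0.32 [0.477 0.166 0.   ]
good0_mid [164.1, 391.8] 0.89 [0.537 0.179 0.063]
side cam [0.27879028 0.70893838 0.9372584 ] fwd [ 0.25140301 -0.62735872 -0.73703294]
short_mid [269.3, 264.8] 0.69 [0.606 0.192 0.054]
plate_top [174.6, 356.2] 0.57 [ 0.53  -0.192  0.01 ]
good0_mid [263.9, 298.2] 0.98 [0.543 0.159 0.063]
wrist cam [ 0.2765944  -0.56726272  0.37459131] fwd [-0.30593342 -0.10251404 -0.94651763]
```

View pics/scene0.png

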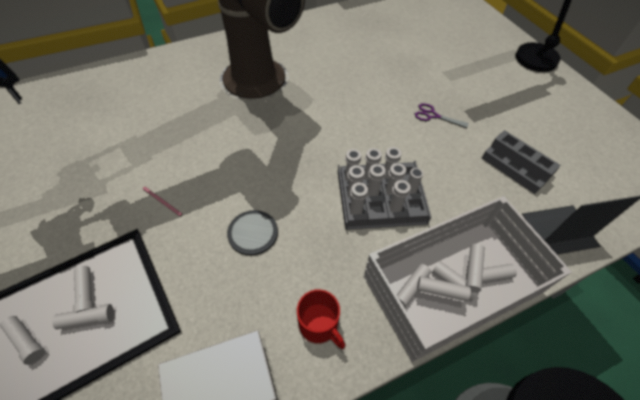

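View pics/side0.png

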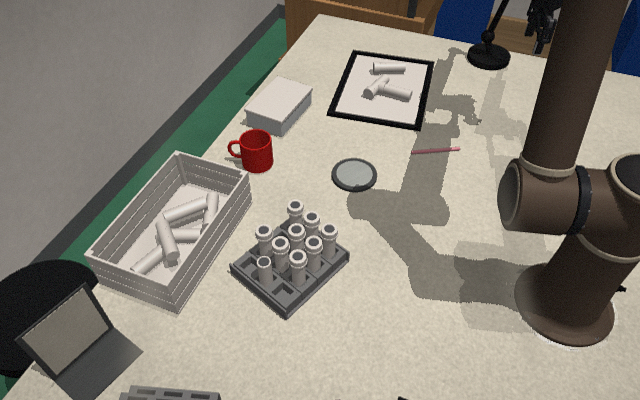

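```bash
python3 - <<'E'
from h import *
a=cv2.imread('pics/scene0.png')[140:240,325:440];b=cv2.imread('pics/side0.png')[192:322,222:357]
cv2.imwrite('pics/crop.png',np.vstack([cv2.resize(a,(345,300),interpolation=3),cv2.resize(b,(345,300),interpolation=3)]))
for n in['scene','side']:
    p=P(n)
    camera(n)
    for t,z in [('short_mid',.054),('plate_top',.01),('rack',0.02),('good0_mid',.063)]:
        for m in regions_of(n,t)[:10]:
            r=m['region'].astype(np.uint8);ys,xs=np.nonzero(r)
            (c,s,an)=cv2.minAreaRect(np.c_[xs,ys].astype(np.float32));print(n,t,round(m['confidence'],2),len(xs),'ctr',c,'bbox',xs.min(),xs.max(),ys.min(),ys.max(),unproj(p,[ys.mean(),xs.mean()],z).round(4))
    print([ (m['pixel'],round(m['confidence'],2)) for m in boxes_of(n,'good0_mid')])
E
```

```text
scene short_mid 0.61 226 ctr (414.29638671875, 180.2293701171875) bbox 409 422 169 192 [0.5967 0.2115 0.054 ]
scene plate_top 0.93 1940 ctr (252.00001525878906, 233.00001525878906) bbox 226 279 209 256 [ 0.5461 -0.197   0.01  ]
scene rack 0.73 570 ctr (384.4226989746094, 195.28269958496094) bbox 338 431 166 229 [0.6223 0.0922 0.02  ]
scene good0_mid 0.74 323 ctr (390.5516662597656, 162.62069702148438) bbox 384 402 147 178 [0.5229 0.1872 0.063 ]
[([158.2, 390.7], 0.69)]
side short_mid 0.8 399 ctr (264.7073059082031, 270.8658447265625) bbox 257 272 256 286 [0.6048 0.1947 0.054 ]
side plate_top 0.91 1214 ctr (354.0, 174.5) bbox 332 376 158 191 [ 0.536  -0.1906  0.01  ]
side rack 0.67 885 ctr (292.6759338378906, 287.3150329589844) bbox 230 349 250 319 [0.5655 0.2066 0.02  ]
side rack 0.19 494 ctr (264.0, 240.5) bbox 255 273 224 257 [0.6553 0.098  0.02  ]
side good0_mid 0.79 514 ctr (297.5, 267.0) bbox 289 306 249 285 [0.5413 0.1639 0.063 ]
[]
```

View pics/crop.png

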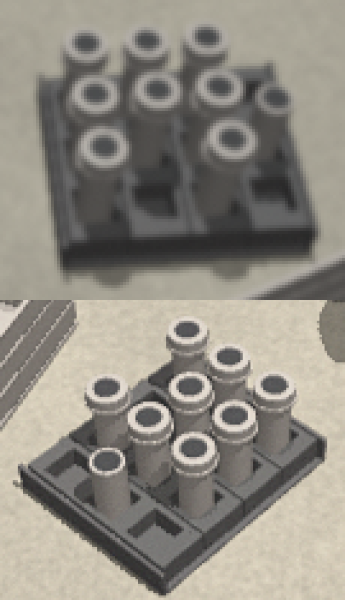

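```bash
cat > fit.py <<'E'
from h import *
from scipy.optimize import least_squares
S=[(-50,-72,114,86,43),(-50,-24,114,147,40),(-50,24,114,206,38),(0,-72,114,95,95),(0,-24,114,158,90),(0,24,114,220,87),(0,72,96,274,98),(50,-72,114,103,148),(50,24,114,231,140)]
D=[(50,24,114,106,387),(0,24,114,150,415),(-50,24,114,194,447),(0,-24,114,190,385),(-50,-24,114,235,415),(50,-72,114,187,330),(0,-72,114,229,357),(-50,-72,114,273,385),(0,72,96,107,461)]
S=np.array(S,float);D=np.array(D,float)
S[:,3]=325+S[:,3]/3-.5;S[:,4]=140+S[:,4]/3-.5
D[:,3]=222+D[:,3]/2.5556-.5;D[:,4]=192+(D[:,4]-300)/2.3077-.5
def res(q,A,n):
    X=A[:,:3]/1000;c,s=np.cos(q[2]),np.sin(q[2])
    W=np.c_[q[0]+c*X[:,0]-s*X[:,1],q[1]+s*X[:,0]+c*X[:,1],X[:,2]]
    return (proj(P(n),W)-A[:,3:]).ravel()
def show(f,t):
    o=least_squares(f,[.58,.13,0.]);q=o.x;c,s=np.cos(q[2]),np.sin(q[2])
    print(t,q.round(4),'rms',np.sqrt(np.mean(o.fun**2)).round(2),'short',(q[0]-s*.072).round(4),(q[1]+c*.072).round(4));return q
show(lambda q:res(q,S,'scene'),'scene');show(lambda q:res(q,D,'side'),'side')
show(lambda q:np.r_[res(q,S,'scene'),res(q,D,'side')],'both')
E
python3 fit.py
```

```text
scene [ 0.5783  0.1318 -0.3578] rms 0.27 short 0.6035 0.1992
side [ 0.5761  0.1323 -0.3571] rms 0.28 short 0.6013 0.1998
both [ 0.577   0.1321 -0.3572] rms 0.41 short 0.6022 0.1996
```

```bash
cat > plan.py <<'E'
import sys
from h import *
def plan(tgt,yaw_y=None,step=.055,dry=False):
    o=bot.observe();w,x,y,z=o['eef_rot'];Rm=R.from_quat([x,y,z,w]);p=np.array(o['tcp_pos'])
    M=Rm.as_matrix()
    # desired: z down, y along yaw_y
    if yaw_y is None: yy=np.arctan2(M[1,1],M[0,1])
    else: yy=yaw_y
    Y=np.array([np.cos(yy),np.sin(yy),0]);Z=np.array([0,0,-1.])
    if Y@M[:,1]<0: Y=-Y
    T=R.from_matrix(np.c_[np.cross(Y,Z),Y,Z])
    rv=(Rm.inv()*T).as_rotvec();n=int(max(np.ceil(np.abs(rv).max()/.1),np.ceil(np.linalg.norm(np.array(tgt)-p)/step),1))
    print('tcp',p.round(4),'err',(np.array(tgt)-p).round(4),'rotvec',rv.round(3),'rows',n)
    m=max(int(np.ceil(np.abs(rv).max()/.1)),1)
    for i in range(n):
        d=Rm.inv().apply((np.array(tgt)-p)/(n-i));k=max(1.,np.abs(d).max()/.05)
        s=np.round(d/k/.05,2);t=np.round((Rm.inv()*T).as_rotvec()/max(m-i,1)/.1,2)
        t=np.clip(t,-1,1)
        print([s.tolist(),t.tolist()]);p=p+Rm.apply(s*.05);Rm=Rm*R.from_rotvec(t*.1)
    print('end',p.round(4))
if __name__=='__main__':
    a=[float(v) for v in sys.argv[1:]];plan(a[:3],a[3] if len(a)>3 else None)
E
python3 plan.py .602 .1995 .23 -.357
python3 - <<'E'
from h import *
for n,b in [('scene',(252.3,232.7)),('side',(354,174))]: print(unproj(P(n),b[::-1],.008))
E
```

```text
tcp [ 0.1982 -0.5927  0.2313] err [ 0.4038  0.7922 -0.0013] rotvec [-0.    -0.    -0.891] rows 17
[[0.75, -0.73, 0.0], [-0.0, -0.0, -0.99]]
[[0.81, -0.66, 0.0], [-0.0, -0.0, -0.99]]
[[0.88, -0.57, 0.0], [-0.0, -0.0, -0.99]]
[[0.93, -0.48, 0.0], [-0.0, -0.0, -0.99]]
[[0.97, -0.39, 0.0], [-0.0, -0.0, -0.99]]
[[1.0, -0.29, 0.0], [-0.0, -0.0, -0.99]]
[[1.0, -0.19, 0.0], [-0.0, -0.0, -0.99]]
[[1.0, -0.08, 0.0], [-0.0, -0.0, -0.99]]
[[1.0, 0.02, 0.0], [-0.0, -0.0, -0.99]]
[[1.0, 0.11, 0.0], [-0.0, -0.0, 0.0]]
[[1.0, 0.11, 0.0], [-0.0, -0.0, 0.0]]
[[1.0, 0.12, 0.0], [-0.0, -0.0, 0.0]]
[[1.0, 0.11, 0.0], [-0.0, -0.0, 0.0]]
[[1.0, 0.12, 0.01], [-0.0, -0.0, 0.0]]
[[1.0, 0.11, 0.0], [-0.0, -0.0, 0.0]]
[[1.0, 0.12, 0.01], [-0.0, -0.0, 0.0]]
[[1.0, 0.11, 0.0], [-0.0, -0.0, 0.0]]
end [0.592  0.18   0.2303]
[ 0.54471276 -0.19670742  0.008     ]
[ 0.53675696 -0.19367496  0.008     ]
```

>>> {"api": "move_arm", "payload": {
  "targets": [
    [0, [0.75, -0.73, 0], [0, 0, -0.99]],
    [0, [0.81, -0.66, 0], [0, 0, -0.99]],
    [0, [0.88, -0.57, 0], [0, 0, -0.99]],
    [0, [0.93, -0.48, 0], [0, 0, -0.99]],
    [0, [0.97, -0.39, 0], [0, 0, -0.99]]
  ],
  "grip_force": 25
}}

```text
clock: 1.98
tcp_pos: [0.3179, -0.3584, 0.2315]
eef_rot: [0.0, 0.917, 0.399, 0.0]
contact_force: [0.6, 0.2, 0.2]
gripper_width: 0.0859
grasp_force: 0.0
```

>>> {"api": "move_arm", "payload": {
  "targets": [
    [0, [1, -0.29, 0], [0, 0, -0.99]],
    [0, [1, -0.19, 0], [0, 0, -0.99]],
    [0, [1, -0.08, 0], [0, 0, -0.99]],
    [0, [1, 0.02, 0], [0, 0, -0.99]],
    [0, [1, 0.11, 0], [0, 0, 0]]
  ]
}}

```text
clock: 2.6
tcp_pos: [0.433, -0.1325, 0.2317]
eef_rot: [0.001, 0.821, 0.571, 0.0]
contact_force: [-0.0, -0.2, -0.6]
gripper_width: 0.085
grasp_force: 0.0
```

>>> {"api": "move_arm", "payload": {
  "targets": [
    [0, [1, 0.11, 0], [0, 0, 0]],
    [0, [1, 0.11, 0], [0, 0, 0]],
    [0, [1, 0.11, 0], [0, 0, 0]],
    [0, [0.8, 0.1, 0], [0, 0, 0]],
    [0, [0.4, 0.05, 0], [0, 0, 0]]
  ]
}}

```text
clock: 3.22
tcp_pos: [0.5287, 0.0561, 0.2314]
eef_rot: [0.0, 0.821, 0.571, 0.0]
contact_force: [0.6, 0.3, 0.2]
gripper_width: 0.0852
grasp_force: 0.0
```

```bash
python3 plan.py .602 .1995 .23 -.357
```

```text
tcp [0.5287 0.0561 0.2314] err [ 0.0733  0.1434 -0.0014] rotvec [ 0.    -0.     0.002] rows 3
[[1.0, 0.12, 0.01], [0.0, -0.0, 0.02]]
[[1.0, 0.12, 0.01], [0.0, -0.0, 0.0]]
[[1.0, 0.11, 0.01], [0.0, -0.0, 0.0]]
end [0.5974 0.1906 0.2299]
```

>>> {"api": "move_arm", "payload": {
  "targets": [
    [0, [1, 0.12, 0], [0, 0, 0.02]],
    [0, [1, 0.12, 0], [0, 0, 0]],
    [0, [0.8, 0.1, 0], [0, 0, 0]],
    [0, [0.4, 0.05, 0], [0, 0, 0]],
    [0, [0, 0, 0], [0, 0, 0]]
  ]
}}

```text
clock: 3.85
tcp_pos: [0.6024, 0.1974, 0.2309]
eef_rot: [0.0, 0.822, 0.57, -0.001]
contact_force: [-1.0, -0.3, 0.2]
gripper_width: 0.0856
grasp_force: 0.0
```

```bash
python3 - <<'E'
from h import *
p=P('wrist');im=save('wrist','w1.png')
print(mark_of('wrist','short_mid'))
for m in regions_of('wrist','short_mid'): 
    ys,xs=np.nonzero(m['region']);print(m['confidence'],xs.min(),xs.max(),ys.min(),ys.max())
im=im[:,:,::-1].copy()
q=[.577,.1321,-.3572];c,s=np.cos(q[2]),np.sin(q[2])
for X in [-.05,0,.05]:
  for Y in [-.072,-.024,.024,.072]:
    z=.096 if Y>.05 else .114
    W=[[q[0]+c*X-s*Y+r*np.cos(a),q[1]+s*X+c*Y+r*np.sin(a),z] for r in [.015 if Y>.05 else .018] for a in np.linspace(0,6.28,40)]
    cv2.polylines(im,[proj(p,W).astype(int)],1,(0,0,255),1)
cv2.imwrite('pics/w1o.png',im)
E
python3 plan.py .602 .1995 .23 -.357
```

```text
[{'pixel': [165.1, 325.0], 'confidence': 0.87}]
0.71 305 340 146 197
tcp [0.6018 0.1959 0.2311] err [ 0.0002  0.0036 -0.0011] rotvec [-0.001  0.001 -0.003] rows 1
[[0.07, -0.02, 0.02], [-0.01, 0.01, -0.03]]
end [0.6021 0.1995 0.2301]
```

View pics/w1o.png

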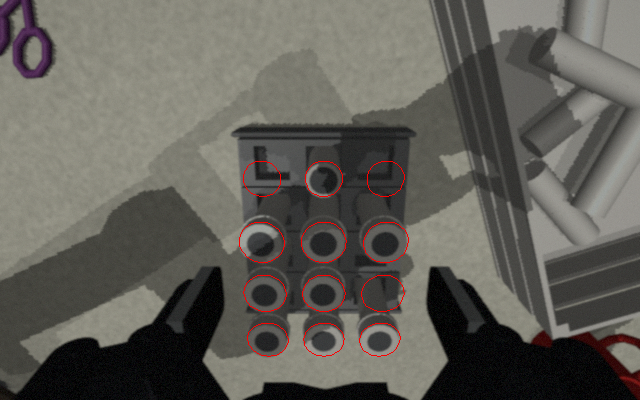

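>>> {"api": "move_arm", "payload": {
  "targets": [
    [0, [0.07, -0.02, 0.3], [0, 0, 0]],
    [0, [0, 0, 0.8], [0, 0, 0]],
    [0, [0, 0, 0.8], [0, 0, 0]],
    [0, [0, 0, 0.3], [0, 0, 0]],
    [0, [0, 0, 0], [0, 0, 0]]
  ]
}}

```text
clock: 4.62
tcp_pos: [0.6016, 0.2004, 0.1198]
eef_rot: [-0.001, 0.822, 0.569, -0.002]
contact_force: [0.8, 0.9, 0.7]
gripper_width: 0.0853
grasp_force: 0.0
```

```bash
python3 plan.py .602 .1995 .06 -.357; python3 -c "
from h import *;save('side','s2.png');im=cv2.imread('pics/s2.png')[170:330,200:380];cv2.imwrite('pics/s2c.png',cv2.resize(im,(675,600),interpolation=2))"
```

```text
tcp [0.6016 0.2004 0.1198] err [ 0.0004 -0.0009 -0.0598] rotvec [-0.003  0.002 -0.003] rows 2
[[-0.01, 0.01, 0.6], [-0.03, 0.02, -0.03]]
[[-0.0, 0.01, 0.6], [0.0, -0.0, 0.0]]
end [0.6022 0.1996 0.0598]
```

View pics/s2c.png

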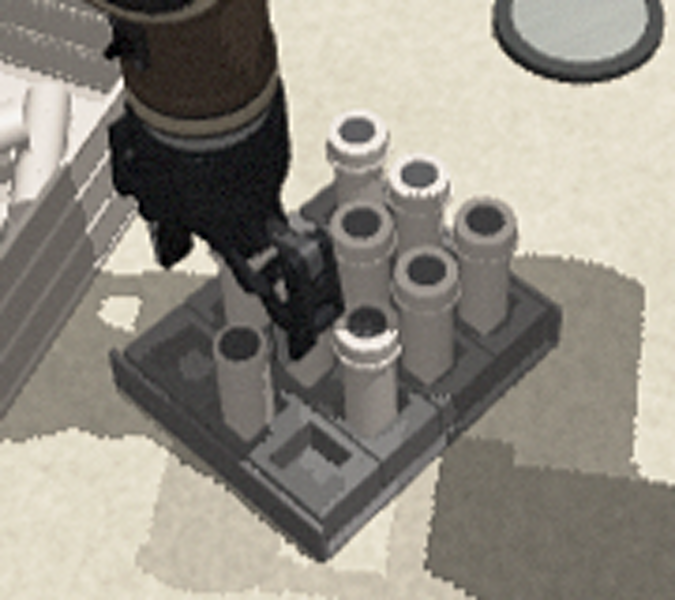

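```bash
python3 - <<'E'
from h import *
o=bot.observe();w,x,y,z=o['eef_rot'];M=R.from_quat([x,y,z,w]).as_matrix();t=o['tcp_pos']
for s in(-1,1):
  for h in (.12,.133):
    X=t+M[:,1]*s*.05;X[2]=h;u=proj(P('side'),X)[0];print(s,h,X.round(3),u.round(1),'crop',((u-[200,170])*3.75).round())
u=proj(P('side'),[.602,.1995,.096])[0];print(u,(u-[200,170])*3.75)
E
```

```text
-1 0.12 [0.556 0.218 0.12 ] [279.  268.5] crop [296. 369.]
-1 0.133 [0.556 0.218 0.133] [278.7 264.7] crop [295. 355.]
1 0.12 [0.65  0.183 0.12 ] [244.8 241. ] crop [168. 266.]
1 0.133 [0.65  0.183 0.133] [244.2 237.1] crop [166. 252.]
[263.25099207 260.99259448] [237.19122025 341.22222932]
```

>>> {"api": "move_arm", "payload": {
  "targets": [
    [0, [-0.01, 0.01, 0.6], [0, 0, 0]],
    [0, [0, 0, 0.4], [0, 0, 0]],
    [0, [0, 0, 0.2], [0, 0, 0]],
    [0, [0, 0, 0], [0, 0, 0]],
    [0, [0, 0, 0], [0, 0, 0]]
  ]
}}

```text
clock: 5.3
tcp_pos: [0.6039, 0.2007, 0.0622]
eef_rot: [0.0, 0.822, 0.57, 0.001]
contact_force: [1.2, 0.5, -1.0]
gripper_width: 0.0855
grasp_force: 0.0
```

```bash
python3 plan.py .602 .1995 .06 -.357
```

```text
tcp [0.6039 0.2007 0.0622] err [-0.0019 -0.0012 -0.0022] rotvec [ 0.001 -0.001 -0.002] rows 1
[[-0.04, -0.03, 0.04], [0.01, -0.01, -0.02]]
end [0.6018 0.1993 0.0602]
```

>>> {"api": "move_arm", "payload": {
  "targets": [
    [130, [-0.02, -0.01, 0.04], [0, 0, 0]],
    [255, [0, 0, 0], [0, 0, 0]],
    [255, [0, 0, 0], [0, 0, 0]],
    [255, [0, 0, 0], [0, 0, 0]],
    [255, [0, 0, 0], [0, 0, 0]]
  ],
  "grip_force": 30
}}

```text
clock: 5.92
tcp_pos: [0.6024, 0.1997, 0.0596]
eef_rot: [0.0, 0.822, 0.57, 0.0]
contact_force: [0.1, 0.9, 2.0]
gripper_width: 0.0294
grasp_force: 29.7
```

>>> {"api": "move_arm", "payload": {
  "targets": [
    [255, [0, 0, 0], [0, 0, 0]],
    [255, [0, 0, 0], [0, 0, 0]],
    [255, [0, 0, 0], [0, 0, 0]],
    [255, [0, 0, -0.05], [0, 0, 0]],
    [255, [0, 0, -0.1], [0, 0, 0]]
  ]
}}

```text
clock: 6.55
tcp_pos: [0.6015, 0.1995, 0.0662]
eef_rot: [-0.0, 0.822, 0.569, -0.001]
contact_force: [-0.2, 0.3, -0.3]
gripper_width: 0.0294
grasp_force: 29.6
```

>>> {"api": "move_arm", "payload": {
  "targets": [
    [255, [0, 0, -0.3], [0, 0, 0]],
    [255, [0, 0, -0.5], [0, 0, 0]],
    [255, [0, 0, -0.7], [0, 0, 0]],
    [255, [0, 0, -0.8], [0, 0, 0]],
    [255, [0, 0, -0.6], [0, 0, 0]]
  ]
}}

```text
clock: 7.18
tcp_pos: [0.6031, 0.1999, 0.2151]
eef_rot: [0.001, 0.822, 0.57, 0.002]
contact_force: [0.3, -0.1, -0.8]
gripper_width: 0.0294
grasp_force: 29.6
```

```bash
python3 plan.py .541 -.195 .21 -1.2 ; python3 -c "
from h import *;save('side','s3.png');im=cv2.imread('pics/s3.png')[130:330,180:405];cv2.imwrite('pics/s3c.png',cv2.resize(im,(675,600),interpolation=2))"
```

```text
tcp [0.6031 0.1999 0.2151] err [-0.0621 -0.3949 -0.0051] rotvec [ 0.002 -0.003  0.841] rows 9
[[-0.87, 0.18, 0.01], [0.0, -0.0, 0.93]]
[[-0.85, 0.26, 0.01], [0.0, -0.0, 0.94]]
[[-0.82, 0.34, 0.01], [0.0, -0.0, 0.93]]
[[-0.79, 0.41, 0.01], [0.0, -0.01, 0.94]]
[[-0.74, 0.48, 0.01], [0.0, -0.0, 0.93]]
[[-0.7, 0.55, 0.01], [0.0, -0.01, 0.94]]
[[-0.64, 0.62, 0.01], [0.0, -0.0, 0.93]]
[[-0.58, 0.67, 0.01], [0.01, -0.01, 0.94]]
[[-0.52, 0.72, 0.02], [0.0, -0.0, 0.93]]
end [ 0.5408 -0.1949  0.2099]
```

View pics/s3c.png

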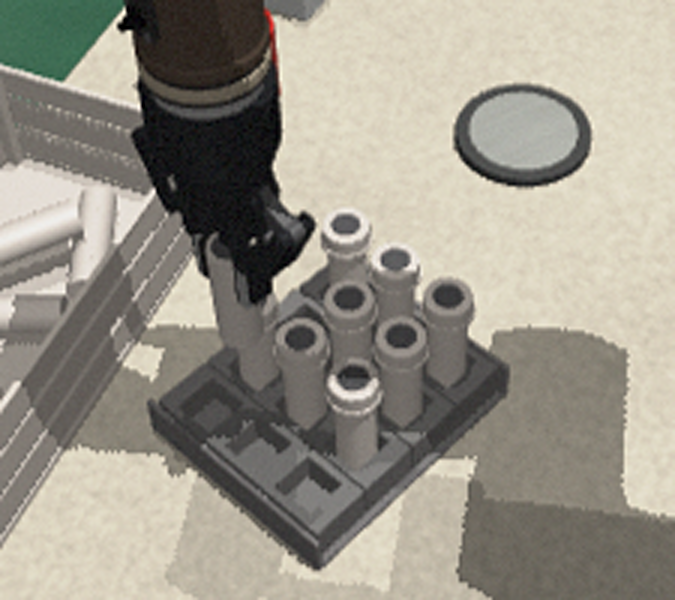

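```bash
python3 - <<'E'
from h import *
t=bot.observe()['tcp_pos']
for n in ['side','scene']:
    camera(n);a=proj(P(n),[[t[0],t[1],t[2]+d] for d in(.036,-.048)]);print(n,'exp top/foot',a.round(1).tolist(),'slope',((a[1]-a[0])[0]/(a[1]-a[0])[1]).round(3))
    for m in regions_of(n,'short_mid')[:2]:
        r=m['region'];ys,xs=np.nonzero(r);print(m['confidence'],len(xs),xs.min(),xs.max(),ys.min(),ys.max())
        if n=='side':
            for y in range(ys.min(),ys.max()+1,2): 
                x=xs[ys==y];print(y,x.min(),x.max(),end=' | ')
E
```

```text
side exp top/foot [[254.2, 209.5], [258.2, 238.0]] slope 0.14
0.78 446 247 266 206 244
206 249 250 | 208 248 252 | 210 247 254 | 212 247 255 | 214 247 256 | 216 248 256 | 218 248 256 | 220 248 256 | 222 248 256 | 224 248 256 | 226 248 257 | 228 248 258 | 230 249 266 | 232 249 266 | 234 249 266 | 236 249 266 | 238 250 266 | 240 251 265 | 242 252 264 | 244 256 259 | scene exp top/foot [[435.3, 122.4], [425.1, 150.8]] slope -0.359
0.79 342 418 435 121 158
```

>>> {"api": "move_arm", "payload": {
  "targets": [
    [255, [-0.4, 0.08, 0], [0, 0, 0]],
    [255, [-0.8, 0.16, 0], [0, 0, 0]],
    [255, [-0.9, 0.18, 0], [0, 0, 0]],
    [255, [-0.9, 0.18, 0], [0, 0, 0]],
    [255, [-0.9, 0.18, 0], [0, 0, 0]]
  ]
}}

```text
clock: 8.05
tcp_pos: [0.5682, 0.0009, 0.2101]
eef_rot: [-0.001, 0.822, 0.569, -0.002]
contact_force: [0.6, -0.5, -0.0]
gripper_width: 0.0291
grasp_force: 29.6
```

>>> {"api": "move_arm", "payload": {
  "targets": [
    [255, [-0.9, 0.18, 0], [0, 0, 0]],
    [255, [-0.9, 0.18, 0], [0, 0, 0]],
    [255, [-0.9, 0.18, 0], [0, 0, 0]],
    [255, [-0.8, 0.16, 0], [0, 0, 0]],
    [255, [-0.3, 0.08, 0], [0, 0, 0]]
  ]
}}

```text
clock: 8.68
tcp_pos: [0.5378, -0.1907, 0.2102]
eef_rot: [-0.001, 0.823, 0.568, -0.001]
contact_force: [-0.9, -0.1, 0.0]
gripper_width: 0.0294
grasp_force: 29.6
```

```bash
python3 plan.py .541 -.195 .085; python3 - <<'E'
from h import *
t=bot.observe()['tcp_pos'];print(t)
im=save('scene','c4.png');p=P('scene')
for m in regions_of('scene','plate_top')[:1]:
    ys,xs=np.nonzero(m['region']);print(xs.min(),xs.max(),ys.min(),ys.max())
im=im[:,:,::-1].copy()
for z,r in((.01,.06),(.0,.06)):
    cv2.polylines(im,[proj(p,[[.541+r*np.cos(a),-.195+r*np.sin(a),z] for a in np.linspace(0,6.28,60)]).astype(int)],1,(0,0,255),1)
c=im[150:290,160:350];cv2.imwrite('pics/c4c.png',cv2.resize(c,None,fx=4,fy=4,interpolation=2))
E
```

```text
tcp [ 0.5378 -0.1907  0.2102] err [ 0.0032 -0.0043 -0.1252] rotvec [-0.003  0.001  0.   ] rows 3
[[-0.02, 0.03, 0.83], [-0.03, 0.01, 0.0]]
[[-0.02, 0.03, 0.84], [-0.0, -0.0, 0.0]]
[[-0.02, 0.03, 0.83], [-0.0, -0.0, 0.0]]
end [ 0.5408 -0.1951  0.0852]
[ 0.53775442 -0.19071935  0.21024579]
227 277 210 255
```

View pics/c4c.png

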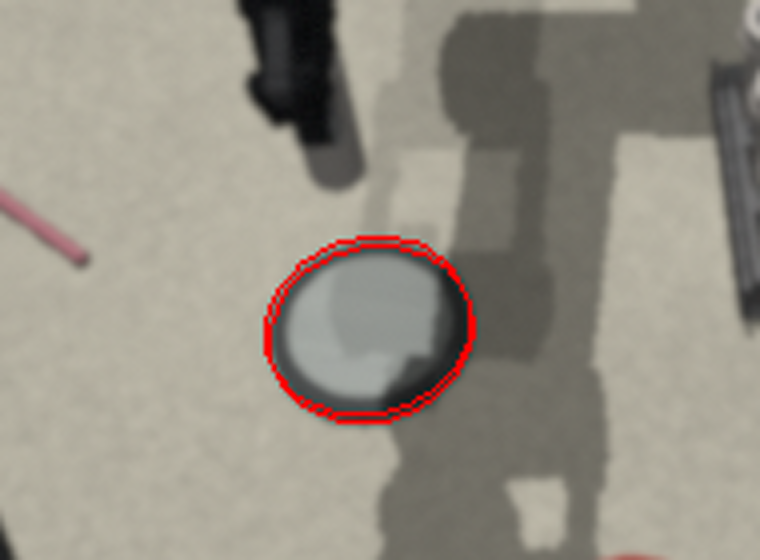

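>>> {"api": "move_arm", "payload": {
  "targets": [
    [255, [-0.02, 0.03, 0.4], [0, 0, 0]],
    [255, [-0.02, 0.03, 0.8], [0, 0, 0]],
    [255, [-0.02, 0.03, 0.8], [0, 0, 0]],
    [255, [0, 0, 0.6], [0, 0, 0]],
    [255, [0, 0, 0.2], [0, 0, 0]]
  ]
}}

```text
clock: 9.4
tcp_pos: [0.5411, -0.1903, 0.069]
eef_rot: [-0.003, 0.822, 0.57, -0.001]
contact_force: [0.3, 0.3, 0.3]
gripper_width: 0.0292
grasp_force: 29.7
```

>>> {"api": "move_arm", "payload": {
  "targets": [
    [255, [0, 0, 0.06], [0, 0, 0]],
    [255, [0, 0, 0.03], [0, 0, 0]],
    [255, [0, 0, 0], [0, 0, 0]],
    [255, [0, 0, 0], [0, 0, 0]],
    [255, [0, 0, 0], [0, 0, 0]]
  ]
}}

```text
clock: 10.02
tcp_pos: [0.5434, -0.1928, 0.0678]
eef_rot: [0.0, 0.822, 0.569, 0.0]
contact_force: [-1.1, 0.5, -0.2]
gripper_width: 0.0296
grasp_force: 29.7
```

>>> {"api": "move_arm", "payload": {
  "targets": [
    [255, [0, 0, 0.04], [0, 0, 0]],
    [255, [0, 0, 0.04], [0, 0, 0]],
    [255, [0, 0, 0.04], [0, 0, 0]],
    [255, [0, 0, 0.02], [0, 0, 0]],
    [255, [0, 0, 0], [0, 0, 0]]
  ]
}}

```text
clock: 10.65
tcp_pos: [0.543, -0.1925, 0.0601]
eef_rot: [-0.0, 0.822, 0.57, -0.0]
contact_force: [-1.0, 0.4, -1.8]
gripper_width: 0.0293
grasp_force: 29.7
```

>>> {"api": "move_arm", "payload": {
  "targets": [
    [255, [0, 0, 0.02], [0, 0, 0]],
    [255, [0, 0, 0.02], [0, 0, 0]],
    [255, [0, 0, 0], [0, 0, 0]],
    [255, [0, 0, 0], [0, 0, 0]],
    [255, [0, 0, 0], [0, 0, 0]]
  ]
}}

```text
clock: 11.28
tcp_pos: [0.5432, -0.1926, 0.0583]
eef_rot: [0.0, 0.822, 0.57, 0.0]
contact_force: [-0.4, -0.0, -0.9]
gripper_width: 0.0296
grasp_force: 29.7
```

>>> {"api": "move_arm", "payload": {
  "targets": [
    [255, [0, 0, 0.02], [0, 0, 0]],
    [255, [0, 0, 0.01], [0, 0, 0]],
    [255, [0, 0, 0], [0, 0, 0]],
    [255, [0, 0, 0], [0, 0, 0]],
    [255, [0, 0, 0], [0, 0, 0]]
  ]
}}

```text
clock: 11.9
tcp_pos: [0.5433, -0.1927, 0.0575]
eef_rot: [0.0, 0.822, 0.57, 0.0]
contact_force: [-1.6, 0.9, 4.6]
gripper_width: 0.0295
grasp_force: 30.2
```

>>> {"api": "move_arm", "payload": {
  "targets": [
    [255, [0, 0, 0.02], [0, 0, 0]],
    [255, [0, 0, 0], [0, 0, 0]],
    [255, [0, 0, 0], [0, 0, 0]],
    [255, [0, 0, 0], [0, 0, 0]],
    [255, [0, 0, 0], [0, 0, 0]]
  ]
}}

```text
clock: 12.52
tcp_pos: [0.5434, -0.1927, 0.0575]
eef_rot: [-0.0, 0.822, 0.57, -0.0]
contact_force: [-3.9, 1.2, 9.9]
gripper_width: 0.0289
grasp_force: 30.8
```

```bash
python3 -c "
from h import *;save('side','s5.png');im=cv2.imread('pics/s5.png')[80:240,280:460];cv2.imwrite('pics/s5c.png',cv2.resize(im,(675,600),interpolation=2))"
```

```text
(no output)
```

View pics/s5c.png

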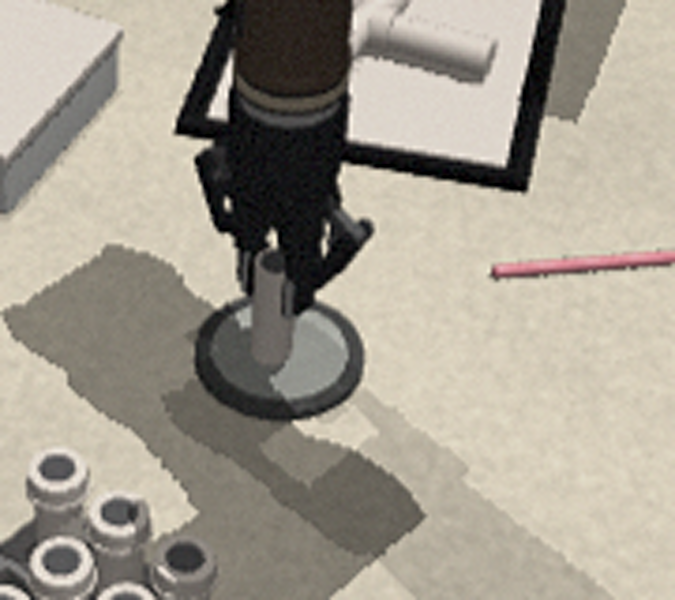

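>>> {"api": "move_arm", "payload": {
  "targets": [
    [255, [0, 0, -0.02], [0, 0, 0]],
    [255, [0, 0, 0], [0, 0, 0]],
    [120, [0, 0, 0], [0, 0, 0]],
    [60, [0, 0, 0], [0, 0, 0]],
    [0, [0, 0, 0], [0, 0, 0]]
  ]
}}

```text
clock: 13.2
tcp_pos: [0.5429, -0.1925, 0.0563]
eef_rot: [-0.0, 0.822, 0.57, -0.0]
contact_force: [-0.3, -0.0, -0.9]
gripper_width: 0.0795
grasp_force: 0.0
```

>>> {"api": "move_arm", "payload": {
  "targets": [
    [0, [0, 0, 0], [0, 0, 0]],
    [0, [0, 0, 0], [0, 0, 0]],
    [0, [0, 0, 0], [0, 0, 0]],
    [0, [0, 0, -0.2], [0, 0, 0]],
    [0, [0, 0, -0.5], [0, 0, 0]]
  ]
}}

```text
clock: 13.82
tcp_pos: [0.542, -0.1921, 0.0913]
eef_rot: [-0.001, 0.822, 0.57, -0.001]
contact_force: [-0.6, 0.4, 0.6]
gripper_width: 0.0856
grasp_force: 0.0
```

>>> {"api": "move_arm", "payload": {
  "targets": [
    [0, [0, 0, -0.7], [0, 0, 0]],
    [0, [0, 0, -0.8], [0, 0, 0]],
    [0, [0, 0, -0.5], [0, 0, 0]],
    [0, [0, 0, 0], [0, 0, 0]],
    [0, [0, 0, 0], [0, 0, 0]]
  ]
}}

```text
clock: 14.45
tcp_pos: [0.5424, -0.1923, 0.191]
eef_rot: [-0.001, 0.822, 0.569, -0.0]
contact_force: [0.3, 0.3, -0.5]
gripper_width: 0.0854
grasp_force: 0.0
```

```bash
python3 -c "
from h import *;print(bot.observe()['contact_force']);save('side','s6.png');print([(unproj(P('side'),m['pixel'],.052),m['confidence']) for m in mark_of('side','short_mid')]);im=cv2.imread('pics/s6.png')[80:330,220:460];cv2.imwrite('pics/s6c.png',cv2.resize(im,(576,600),interpolation=2))"
```

```text
[ 0.31018202  0.28955125 -0.4686796 ]
[(array([ 0.53537317, -0.19404838,  0.052     ]), 0.81)]
```

View pics/s6c.png

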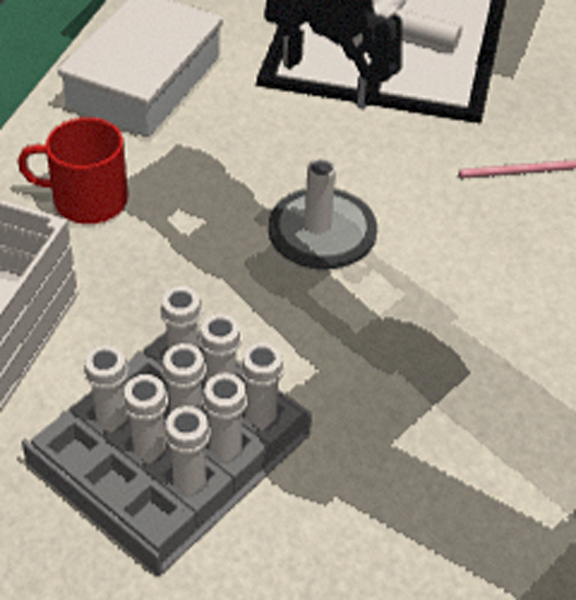

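The crop shows the short tube upright in the middle of the plate, its foot near crop pixel (320, 232). All eight good tubes are in their pockets, and the gripper is clear.

```bash
python3 -c "
from station import *;print(job.finish_job())"
```

```text
the job is handed in; nothing more can be done
None
```

The short tube was set down gently on the inspection plate and released; it stands upright near the plate's centre, all eight good tubes are still in their pockets, and the job is handed in (no verdict was returned).

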